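# Wedge the end stop into the card-cutting jig

## Robot

A 7-joint arm with a two-finger parallel gripper is mounted at the origin on the work surface. World frame = base frame: x ahead of the robot, y to its left, z up, the work surface at z = 0. Lengths are in m, angles in rad, forces in N, time in s.
With the tool pointing down it reaches from about 0.425 to 0.925 m from the base axis. Payload 6.8 kg.
Tool frame: the origin (TCP) lies on the centre line of the jaws, within the pads' length; the fingertips stand 14 mm ahead of it and the grasp point (between the pads) lies 5 mm behind it (r.tips_ahead is the distance from the TCP to the fingertips, in m); z points along the fingers, y is the line along which they close (so a half turn about z gives the same grasp; the last joint's range is limited). The gripper opens to 85 mm and grips with 20 to 120 N. Pads are 22 mm wide; open, the fingers measure 114 mm over their backs; the gripper's body (76 mm by 85 mm) begins 54 mm behind the grasp point. The pads swing forward as they close: fully open they stand 13 mm farther back than shut.
Start: joints at [1.114, 0.477, 0.022, 1.555, -0.011, 1.109, -0.083], TCP at [0.231, -0.634, 0.245] pointing down, gripper open.
Joint ranges: [-2.96, 2.96], [-0.34, 2.1], [-1.41, 1.46], [0.24, 2.44], [-1.37, 4.51], [0.17, 1.92], [-2.96, 2.96]. Speed limits (rad/s): [2.39, 2.39, 3.14, 3.14, 3.14, 3.14, 3.14].

## Interface

Orientations are given as a rotation vector (axis times angle).
In Python, from bench import r, eyes gives the robot as it stands.
- The arm moves only by the tool step_arm, never from a script. Its argument "rows" is a list of rows, each a list of 6 numbers: the shift along the world's x, y, z in units of 60 cm (1.0 is 60 cm), then the turn, a rotation vector about the world's x, y, z in units of pi rad (1.0 is pi rad). In form: [[x, y, z, rx, ry, rz], ...]. A call has 1 to 5 rows; each row is the pose to reach, as a shift and turn from the pose commanded when the call began, turning the shorter way round; what a row does not reach only later rows make up. A row lasts 1/12 s, in which the tool goes at most 41.7 mm and 7.16 degrees, less where a joint would pass 70% of its speed; a pose out of reach is approached as far as the arm can. A call with a number of a shift or a turn outside -1 to 1 is refused whole. A call with a gripper value outside its range is refused whole. "jaw" is the closure, from 0 (fully open) to 1 (shut), set as the call begins (left out, the last holds). The fingers move at their own pace and stop on an object; "squeeze" is the grip in N (left out, the last holds). Time passes only in rows, so rows that repeat a pose let the fingers close. It gives the time, the measured TCP pose, the force, the opening and the grip force at its end, in the units of the state.
- r.get_obs(): the state, without advancing time (a new reading comes with each control period).
- eyes.grab_frame(name): name is "scene" or "top"; returns the picture (420x560x3 uint8, red, green, blue); there is no depth.
- eyes.camera_info(name): a dict with "mtx" (3x3 intrinsics, pixels), "k1" (the pictures are not rectified: a ray, as slopes to the right and down, at radius r is drawn at 1 + k1 r^2 times it, then the intrinsics apply), "extrinsics" (4x4, takes a point from camera to world coordinates). Camera axes: x right, y down, z forward; pixel columns grow to the right and rows downward; lengths in m; the calibration is good to about 2 mm. A picture is of the moment at which its call begins. camera_info takes no time and is no camera call.
- r.hand_in(): hands the job in; it is judged then, once.
The state is a dict: "clock": time; "joints": joint angles; "qvel": joint speeds; "tau": joint torques, N m; "tcp_pos": TCP position; "orientation": TCP orientation; "contact_force": force on the tool from outside, world axes, zero at the start; "moment": the same for the moment, N m; "grip_width": finger opening in m; "gripper_force": force on a finger pad.
Only numpy, scipy, OpenCV 4.12 (cv2) and the standard library are available. Lean on these libraries where they do the work, as an engineer would, in place of code of your own. Each camera call takes 0.05 s, during which the arm holds its last target. There are 200 camera calls.

## Task

Pick up the loose dark steel stop, set it on the plywood jig's bare end, and slide its dovetailed shoe, narrow end first, in between the two rails and on until it wedges snugly: finish with a push of about 12 newtons along the rails, no less than 9 and no more than 16, then let go. Be gentle with the jig and do not shove aside the things lying about.

Things in the scene. Friction and masses are not known exactly. Their poses are not given: they have to be found in the camera images.
- stop: Loose dark steel end stop, 0.26-0.44 kg, standing on its dovetailed shoe. Origin: centre of the shoe's underside; x to the narrow end, z up. Shoe 90 mm long (x -45 to 45), 15 mm high, flanks lean inward 30 deg going up. At the underside the left edge is straight at y = 24 mm; the right edge tapers 6 deg: y = -28.7 mm at the rear, -19.3 mm at the narrow end. Plate: see stop_plate.
- stop_plate (a point): Centre of the stop's crosswise upright plate, the part to grip or push: 42.5 mm above the shoe's underside, over its origin. The plate is 14 mm thick in the stop's x, 56 mm wide in y, and spans 20 to 65 mm above the underside (a narrower neck below joins it to the shoe). Same axes as the stop.
- stop_tip (a point): Middle of the shoe's narrow front end, on its underside: 45 mm ahead of the stop's origin along its x. Same axes as the stop.
- jig: Fixed plywood board 280 (x) by 180 (y) by 10 mm; origin: centre of its underside; x is the sliding direction, z up. Its top is the way's floor. From x = -30 to 120 mm it bears two aluminium dovetail rails, 16 mm high, leaning 8 mm over the floor. The bare end, x = -140 to -30, is for setting the stop down. Behind the right rail a strip 22 mm high stands at y = -72 to -84. Oiled, friction 0.15.
- way_mouth (a point): Mouth of the way: jig x = -30, y = 0, at floor level; jig's axes. Left rail: fixed, parallel to x, foot at y = 24 mm. Right rail: the sprung gib, converging 6 deg towards +x. At floor level the mouth is 52 to 58 mm wide: the stop, its x along the jig's x, enters with some 5 mm play either side when its origin is at y = -5 mm. Further in it comes to lie on the left rail, its origin at y = 0.
- gib (a joint): Travel of the sprung right rail outward, m (0 at rest, hard end 0.0045). Setting unknown: the stop first pushes it with its origin anywhere from jig x = 12 to 60 mm; from there each 10 mm opens it 1.05 mm. Spring 8 N/mm; sliding on takes about 9 N at 1 mm, 12 N at 1.4 mm, 16 N at 1.8 mm. Let go, the stop stays wedged. Loosely held or pushed from behind, the stop finds the left rail by itself.
- tube: Bystander: ring of grey plastic tube, 76 mm across, 50 mm high, loose; origin: centre of the underside.
- tape: Bystander: small blue ring, 60 mm across, 20 mm high, loose; origin: centre of the underside.
- knife: Bystander: craft knife, 160 mm long along its x, 22 mm wide, 18 mm high, loose; origin: under the handle's centre.
- glue: Bystander: white bottle, 40 mm across, 110 mm high, loose; origin: centre of the underside.
Not all that is in view belongs to the job. Leave any purple or yellow look-alike of the stop alone.

How it is judged:
On the way, in this order (a step that is already met when the one before it is completed fails the run):
1. the stop is lifted clear of the table (height (world z) of stop above 0.02 m), for 0.1 s.
2. the shoe's narrow end is between the rails, the shoe on the floor of the way, and the gib not yet pushed (x of stop_tip in the frame of jig above -0.02 m and x of stop in the frame of jig below 0.06 m and y of stop in the frame of jig between -0.012 and 0.006 m and z of stop in the frame of jig between 0.007 and 0.015 m and value of joint gib below 0.0006 m), for 0.1 s.
At the end, for the whole second after the job is handed in: the stop sits narrow end first between the rails on the floor of the way (within 3 mm in height and of the left rail, within 0.05 rad of the way's direction), let go and at rest, wedged so that it holds the gib pushed out by 0.8 to 2.3 mm (value of joint gib between 0.0008 and 0.0023 m and x of stop_tip in the frame of jig above 0.055 m and x of stop in the frame of jig below 0.1 m and y of stop in the frame of jig between -0.003 and 0.003 m and z of stop in the frame of jig between 0.007 and 0.013 m and angle between the x axis of stop and the x axis of jig, either way round below 0.05 rad and linear speed of stop below 0.01 m/s); the robot touches nothing.
It fails at once if the stop is rammed in: the gib is pushed out more than 2.8 mm (value of joint gib above 0.0028 m).
It fails at once if the gripper presses on the jig with more than 25 N (contact force between any of the fingers, the arm and jig above 25 N).
It fails at once if the stop is jammed against the jig with more than 120 N (contact force between stop and jig above 120 N).
It fails at once if a bystander is shoved more than 30 mm (distance of any of tube, tape, knife, glue from where it was at the start of the episode above 0.03 m).
It also fails if it takes over 48 s, if anything falls off the work surface, if the arm or the gripper's body presses on something with over 40 N, if the wrist force passes 120 N, or if a joint passes its speed limit or range.

## Working session

There is one attempt and no reset: what is moved stays moved. The work goes in short steps, Python scripts to look and compute and a tool call to move; the robot and the scene stay as the last step left them, time stands still between calls to the robot, and variables do not carry over. Pictures are saved under pics/ and viewed, at most 10 in all, crops included, and the job is handed in when it is done.

Besides the shell and the picture viewer there is one more tool, called after "Request:" by a JSON object that holds its "op" and its "data", one argument or row to a line. step_arm: Moves the arm, as the interface text tells. Shifts and turns lie within -1 to 1; 1 stands for 60 cm of shift or pi rad of turn. Its arguments: {"type":"object","properties":{"rows":{"type":"array"},"jaw":{"type":"number"},"squeeze":{"type":"number"}},"required":["rows"]}

```bash
mkdir -p pics; cat > h.py <<'E'
import numpy as np, cv2
from bench import r, eyes
def snap(n,f):
    im=eyes.grab_frame(n); cv2.imwrite(f'pics/{f}.png',im[:,:,::-1]); return im
def ray(n,px):
    c=eyes.camera_info(n);K=np.array(c['mtx']);T=np.array(c['extrinsics'])
    d=(np.array(px,float)-K[:2,2])/[K[0,0],K[1,1]]
    u=d.copy()
    for _ in range(20): u=d/(1+c['k1']*(u@u))
    return T[:3,3],T[:3,:3]@np.r_[u,1]
def at(n,px,z):
    o,d=ray(n,px); return o+d*(z-o[2])/d[2]
def proj(n,P):
    c=eyes.camera_info(n);K=np.array(c['mtx']);T=np.array(c['extrinsics'])
    q=T[:3,:3].T@(np.array(P)-T[:3,3]);u=q[:2]/q[2]
    u=u*(1+c['k1']*(u@u)); return K[:2,:2]@u+K[:2,2]
E
python3 - <<'E'
from h import *
a=snap('scene','s0');b=snap('top','t0')
np.set_printoptions(precision=3,suppress=True)
for n in('scene','top'):print(eyes.camera_info(n))
print(r.get_obs())
cv2.imwrite('pics/t0b.png',cv2.resize(b,(800,600),interpolation=3)[:,:,::-1])
cv2.imwrite('pics/s0b.png',cv2.resize(a,(800,600),interpolation=3)[:,:,::-1])
E
```

```text
{'mtx': array([[529.674,   0.   , 281.72 ],
       [  0.   , 529.674, 212.941],
       [  0.   ,   0.   ,   1.   ]]), 'k1': -0.09083947199232793, 'extrinsics': array([[ 0.482,  0.564, -0.671,  1.37 ],
       [ 0.876, -0.294,  0.381, -0.465],
       [ 0.018, -0.771, -0.636,  0.851],
       [ 0.   ,  0.   ,  0.   ,  1.   ]])}
{'mtx': array([[379.273,   0.   , 277.941],
       [  0.   , 379.273, 204.135],
       [  0.   ,   0.   ,   1.   ]]), 'k1': -0.07907561398010499, 'extrinsics': array([[-0.005, -0.98 ,  0.199,  0.348],
       [-1.   ,  0.006,  0.008,  0.007],
       [-0.009, -0.199, -0.98 ,  1.073],
       [ 0.   ,  0.   ,  0.   ,  1.   ]])}
{'clock': 0.1, 'joints': array([ 1.114,  0.478,  0.022,  1.556, -0.011,  1.109, -0.083]), 'qvel': array([-0.001, -0.001, -0.001, -0.002, -0.001,  0.001,  0.002]), 'tau': array([  0.005, -59.776,   1.613, -28.196,   0.013,   0.005,  -0.   ]), 'tcp_pos': array([ 0.231, -0.634,  0.244]), 'orientation': array([-3.092, -0.545,  0.001]), 'contact_force': array([-0.05 ,  0.573, -0.396]), 'moment': array([-0.046, -0.022,  0.034]), 'gripper_force': 0.0, 'grip_width': 0.08572418234671098}
```

View pics/t0b.png

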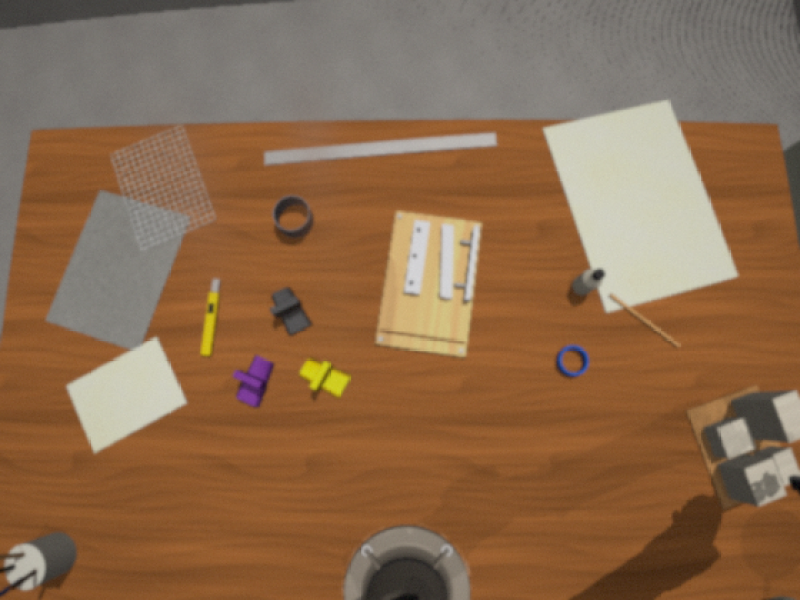

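View pics/s0b.png

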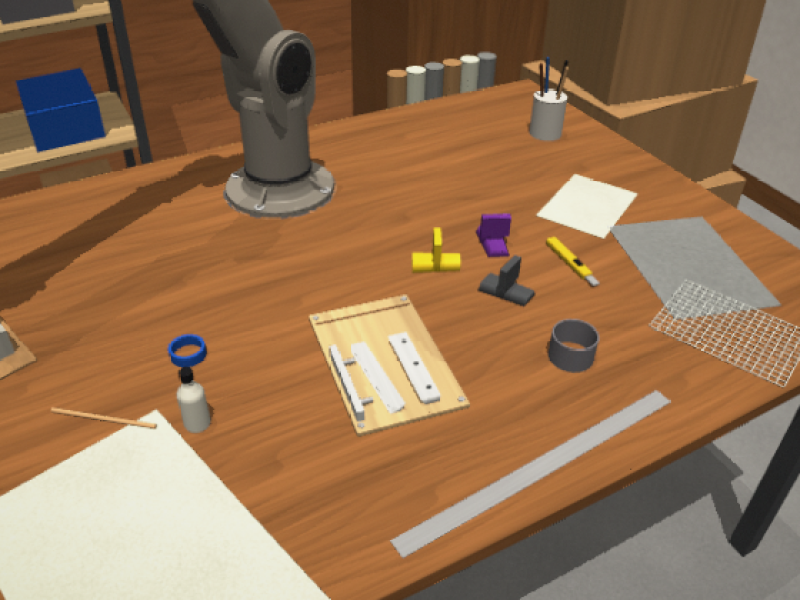

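The top view shows the jig with corners at about (397,212), (481,219), (465,355) and (376,343), its bare end toward the robot. The dark stop is at about (290,310). Next I'll enlarge crops of both.

```bash
python3 - <<'E'
from h import *
t=cv2.imread('pics/t0.png');s=cv2.imread('pics/s0.png')
A=cv2.resize(t[190:245,180:230],(400,440),interpolation=3)   # x8
B=cv2.resize(s[170:220,325:385],(480,400),interpolation=3)[:, :400]   # x8
C=np.zeros((440,800,3),np.uint8);C[:,:400]=A;C[:400,400:]=B
cv2.imwrite('pics/c1.png',C)
J=cv2.resize(t[140:260,255:345],(450,600),interpolation=3) # x5
cv2.imwrite('pics/c2.png',J)
E
```

```text
(no output)
```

View pics/c1.png

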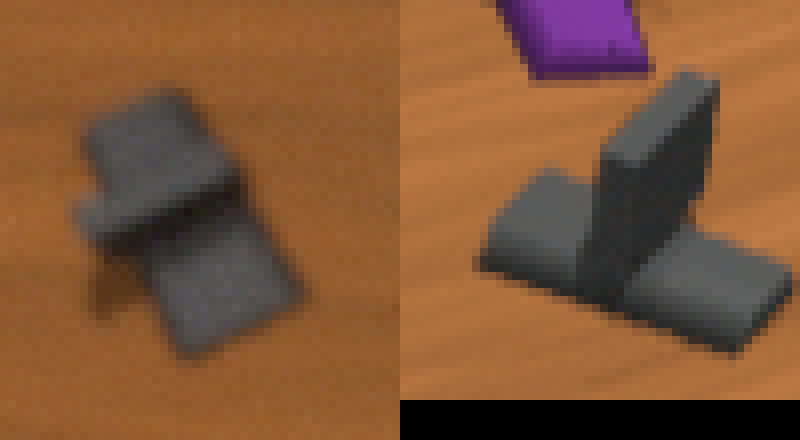

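View pics/c2.png

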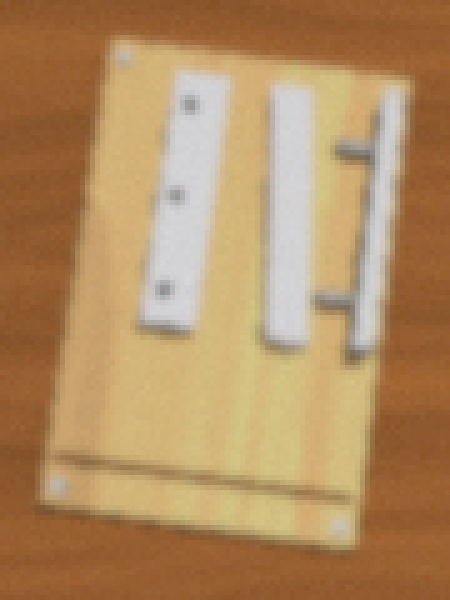

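The crops show the stop's plate crosswise and its upper end (top view) apparently the narrower one. The jig's board corners and both rails are clear. I'll fit silhouettes to get the poses and settle which end is narrow.

```bash
cat > fit.py <<'E'
from h import *
from scipy.optimize import minimize, least_squares
def stop_parts():
    t=15*np.tan(np.pi/6); sh=[]
    for x,yr in((-45,-28.7),(45,-19.3)):
        sh+=[[x,24,0],[x,yr,0],[x,24-t,15],[x,yr+t,15]]
    pl=[[x,y,z] for x in(-7,7) for y in(-28,28) for z in(20,65)]
    nk=[[x,y,z] for x in(-7,7) for y in(-12,12) for z in(14,21)]
    return [np.array(p)/1000 for p in(sh,pl,nk)]
def world(P,x,y,a,z=0):
    c,s=np.cos(a),np.sin(a); return P@np.array([[c,s,0],[-s,c,0],[0,0,1]])+[x,y,z]
def mask(n,p,z=0,S=8):
    m=np.zeros((420*1,560),np.float32); big=None
    c=proj(n,[p[0],p[1],z]); o=np.round(c).astype(int)-40
    big=np.zeros((80*S,80*S),np.uint8)
    for P in stop_parts():
        q=np.array([proj(n,w) for w in world(P,*p,z)])
        h=cv2.convexHull((((q-o+.5)*S)-.5).astype(np.float32)).round().astype(np.int32)
        cv2.fillConvexPoly(big,h,255)
    sm=cv2.resize(big,(80,80),interpolation=cv2.INTER_AREA)/255.
    x0,y0=o; x1,y1=max(x0,0),max(y0,0)
    b=sm[y1-y0:,x1-x0:]; b=b[:420-y1,:560-x1]; m[y1:y1+b.shape[0],x1:x1+b.shape[1]]=b
    return m
def dark(im,box):
    i=im.astype(float); m=((i.max(2)-i.min(2)<28)&(i.max(2)<125)).astype(np.uint8)
    k=np.zeros_like(m); x0,y0,x1,y1=box; k[y0:y1,x0:x1]=m[y0:y1,x0:x1]
    n,l,st,_=cv2.connectedComponentsWithStats(k); 
    return (l==1+np.argmax(st[1:,4])).astype(np.float32)
def fitstop(obs,p0,z=0):
    f=lambda p:sum(np.abs(mask(n,p,z)-m).sum() for n,m in obs.items())
    best=None
    for a in(p0[2],p0[2]+np.pi):
        q=np.array([*p0[:2],a])
        for _ in range(2):
            R=minimize(f,q,method='Nelder-Mead',options=dict(initial_simplex=q+np.vstack([np.zeros(3),np.diag([.008,.008,.15])]),xatol=1e-4,fatol=.1)); q=R.x
        print('stop',q.round(4),R.fun)
        if best is None or R.fun<best[1]: best=(q,R.fun)
    return best[0]
E
python3 - <<'E'
from fit import *
t=cv2.imread('pics/t0.png')[:,:,::-1];s=cv2.imread('pics/s0.png')[:,:,::-1]
obs={'top':dark(t,(183,193,225,240)),'scene':dark(s,(328,175,378,216))}
print([m.sum() for m in obs.values()])
c=at('top',(204,219),.01)
fitstop({'top':obs['top']},[c[0],c[1],.4]); fitstop({'scene':obs['scene']},[c[0],c[1],.4]); fitstop(obs,[c[0],c[1],.4])
cs=(np.array([[110,38],[412,80],[355,548],[40,503]])+.5)/5-.5+[255,140]
W=np.array([at('top',q,.01)[:2] for q in cs]);print(W.round(4))
B=np.array([[.14,.09],[.14,-.09],[-.14,-.09],[-.14,.09]])
R=least_squares(lambda p:(world(np.c_[B,B[:,0]*0],*p)[:,:2]-W).ravel(),[*W.mean(0),0]);print('jig',R.x.round(4),R.fun.round(4))
for n,px in dict(tube=(292/1.4286,216/1.4286),knife=(210/1.4286,318/1.4286)).items(): print(n,at('top',px,.02).round(3))
E
```

```text
[np.float32(491.0), np.float32(640.0)]Traceback (most recent call last):
  File "<stdin>", line 6, in <module>
  File "fit.py", line 35, in fitstop
    R=minimize(f,q,method='Nelder-Mead',options=dict(initial_simplex=q+np.vstack([np.zeros(3),np.diag([.008,.008,.15])]),xatol=1e-4,fatol=.1)); q=R.x
    res = _minimize_neldermead(fun, x0, args, callback, bounds=bounds,
                               **options)
    fxc = func(xc)
    fx = function(np.copy(x), *(wrapper_args + args))
  File "fit.py", line 30, in <lambda>
    f=lambda p:sum(np.abs(mask(n,p,z)-m).sum() for n,m in obs.items())
               ~~~^^^^^^^^^^^^^^^^^^^^^^^^^^^^^^^^^^^^^^^^^^^^^^^^^^^^
  File "fit.py", line 30, in <genexpr>
    f=lambda p:sum(np.abs(mask(n,p,z)-m).sum() for n,m in obs.items())
                          ~~~~^^^^^^^
  File "fit.py", line 17, in mask
    q=np.array([proj(n,w) for w in world(P,*p,z)])
                ~~~~^^^^^
  File "h.py", line 14, in proj
    c=eyes.camera_info(n);K=np.array(c['mtx']);T=np.array(c['extrinsics'])
ValueError: time passes only in moves, steps and waits
```

```bash
sed -i 's/^def snap/CI={n:eyes.camera_info(n) for n in ("scene","top")}\ndef snap/; s/c=eyes.camera_info(n)/c=CI[n]/' h.py
cat > go.py <<'E'
from fit import *
t=cv2.imread('pics/t0.png')[:,:,::-1];s=cv2.imread('pics/s0.png')[:,:,::-1]
obs={'top':dark(t,(183,193,225,240)),'scene':dark(s,(328,175,378,216))}
print([m.sum() for m in obs.values()])
c=at('top',(204,219),.01)
fitstop({'top':obs['top']},[c[0],c[1],.4]); fitstop({'scene':obs['scene']},[c[0],c[1],.4]); fitstop(obs,[c[0],c[1],.4])
cs=(np.array([[110,38],[412,80],[355,548],[40,503]])+.5)/5-.5+[255,140]
W=np.array([at('top',q,.01)[:2] for q in cs]);print(W.round(4))
B=np.array([[.14,.09],[.14,-.09],[-.14,-.09],[-.14,.09]])
R=least_squares(lambda p:(world(np.c_[B,B[:,0]*0],*p)[:,:2]-W).ravel(),[*W.mean(0),0]);print('jig',R.x.round(4),R.fun.round(4))
for n,px in dict(tube=(292/1.4286,216/1.4286),knife=(210/1.4286,318/1.4286)).items(): print(n,at('top',px,.02).round(3))
E
python3 go.py
```

```text
[np.float32(491.0), np.float32(640.0)]
stop [0.5277 0.2311 0.4413] 84.16078186035156
stop [0.5269 0.2321 3.6501] 89.74118041992188
stop [0.528  0.2311 0.5001] 64.29803466796875
stop [0.5275 0.2313 3.6368] 76.64313507080078
stop [0.5271 0.2312 0.4705] 149.98037719726562
stop [0.5269 0.2316 3.6472] 167.5921630859375
[[ 0.735   0.0182]
 [ 0.7079 -0.1594]
 [ 0.4338 -0.1177]
 [ 0.4602  0.0586]]
jig [ 0.5842 -0.0501 -0.1491] [ 0.001  -0.      0.0014 -0.0004 -0.0014 -0.0006 -0.001   0.0011]
tube [0.721 0.23  0.02 ]
knife [0.51  0.387 0.02 ]
```

```bash
python3 - <<'E'
from h import *
from scipy.spatial.transform import Rotation as R
o=r.get_obs();M=R.from_rotvec(o['orientation']).as_matrix();print(M.round(3),r.tips_ahead)
y=M[:,1];print('tool y heading',np.arctan2(y[1],y[0]))
E
```

```text
[[ 0.94   0.342 -0.001]
 [ 0.342 -0.94   0.002]
 [-0.    -0.002 -1.   ]] 0.014
tool y heading -1.2219476280382606
```

Request:
{"op": "step_arm", "data": {
  "rows": [
    [0.2, 0.2, 0, 0, 0, 0],
    [0.2, 0.2, 0, 0, 0, 0],
    [0.2, 0.2, 0, 0, 0, 0],
    [0.2, 0.2, 0, 0, 0, 0],
    [0.2, 0.2, 0, 0, 0, 0]
  ],
  "jaw": 0
}}

```text
clock: 0.52
tcp_pos: [0.3589, -0.5067, 0.245]
orientation: [-3.087, -0.563, -0.007]
contact_force: [0.6, 1.3, -0.4]
grip_width: 0.0859
gripper_force: 0.0
```

Request:
{"op": "step_arm", "data": {
  "rows": [
    [0.2, 0.25, 0, 0, 0, 0.18],
    [0.2, 0.25, 0, 0, 0, 0.18],
    [0.2, 0.25, 0, 0, 0, 0.18],
    [0.2, 0.25, 0, 0, 0, 0.18],
    [0.2, 0.25, 0, 0, 0, 0.18]
  ]
}}

```text
clock: 0.93
tcp_pos: [0.4736, -0.3597, 0.2452]
orientation: [-2.81, -1.402, -0.003]
contact_force: [1.0, 0.4, 0.9]
grip_width: 0.0852
gripper_force: 0.0
```

Request:
{"op": "step_arm", "data": {
  "rows": [
    [0.1, 0.32, 0, 0, 0, 0.18],
    [0.1, 0.32, 0, 0, 0, 0.18],
    [0.1, 0.32, 0, 0, 0, 0.18],
    [0.1, 0.32, 0, 0, 0, 0.18],
    [0.1, 0.32, 0, 0, 0, 0.18]
  ]
}}

```text
clock: 1.35
tcp_pos: [0.531, -0.1692, 0.2452]
orientation: [-2.311, -2.127, -0.001]
contact_force: [0.9, -0.2, 0.9]
grip_width: 0.0855
gripper_force: 0.0
```

Request:
{"op": "step_arm", "data": {
  "rows": [
    [0, 0.32, 0, 0, 0, 0.18],
    [0, 0.32, 0, 0, 0, 0.18],
    [0, 0.32, 0, 0, 0, 0.18],
    [0, 0.32, 0, 0, 0, 0.18],
    [0, 0.32, 0, 0, 0, 0.18]
  ]
}}

```text
clock: 1.77
tcp_pos: [0.53, 0.0245, 0.2455]
orientation: [-1.622, -2.689, -0.002]
contact_force: [-0.2, 0.0, -0.1]
grip_width: 0.0854
gripper_force: 0.0
```

Request:
{"op": "step_arm", "data": {
  "rows": [
    [0, 0.32, 0, 0, 0, 0],
    [0, 0.32, 0, 0, 0, 0],
    [0, 0.32, 0, 0, 0, 0],
    [0, 0.32, 0, 0, 0, 0],
    [0, 0.32, 0, 0, 0, 0]
  ]
}}

```text
clock: 2.18
tcp_pos: [0.5295, 0.2165, 0.2454]
orientation: [-1.631, -2.683, -0.003]
contact_force: [1.2, 0.2, 0.4]
grip_width: 0.0851
gripper_force: 0.0
```

Request:
{"op": "step_arm", "data": {
  "rows": [
    [0, 0.024, -0.1, 0, 0, -0.002],
    [0, 0.024, -0.16, 0, 0, -0.002],
    [0, 0.024, -0.2, 0, 0, -0.002],
    [0, 0.024, -0.2, 0, 0, -0.002],
    [0, 0.024, -0.2, 0, 0, -0.002]
  ],
  "jaw": 0.5,
  "squeeze": 40
}}

```text
clock: 2.6
tcp_pos: [0.5294, 0.2252, 0.1239]
orientation: [-1.643, -2.674, 0.006]
contact_force: [-0.2, -0.4, 1.1]
grip_width: 0.0426
gripper_force: 0.0
```

```bash
python3 - <<'E'
from h import *
a=snap('scene','s1');b=snap('top','t1');o=r.get_obs();print(o['tcp_pos'],o['grip_width'])
C=np.zeros((400,800,3),np.uint8)
C[:,:400]=cv2.resize(b[180:260,170:250],(400,400),interpolation=3);C[:,400:]=cv2.resize(a[110:230,290:410],(400,400),interpolation=3)
cv2.imwrite('pics/c3.png',C[:,:,::-1])
E
```

```text
[0.53200645 0.22650542 0.12740261] 0.042876047265357584
```

View pics/c3.png

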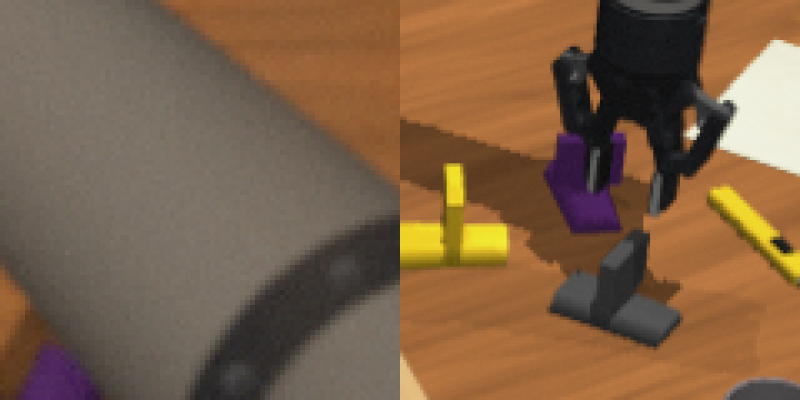

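The gripper hangs above the stop with its fingers aligned across the plate. The plate is near (620,280) in the right crop, and the look-alikes are clear of the fingers. Next I'll descend and grip.

Request:
{"op": "step_arm", "data": {
  "rows": [
    [-0.006, 0.008, 0, 0, 0, 0],
    [-0.006, 0.008, -0.05, 0, 0, 0],
    [-0.006, 0.008, -0.1, 0, 0, 0],
    [-0.006, 0.008, -0.137, 0, 0, 0],
    [-0.006, 0.008, -0.137, 0, 0, 0]
  ]
}}

```text
clock: 3.12
tcp_pos: [0.5258, 0.2299, 0.0414]
orientation: [-1.645, -2.674, 0.005]
contact_force: [-0.1, -1.5, 0.8]
grip_width: 0.0428
gripper_force: 0.0
```

Request:
{"op": "step_arm", "data": {
  "rows": [
    [0, 0, 0, 0, 0, 0],
    [0, 0, 0, 0, 0, 0],
    [0, 0, 0, 0, 0, 0],
    [0, 0, 0, 0, 0, 0],
    [0, 0, 0, 0, 0, 0]
  ],
  "jaw": 1,
  "squeeze": 50
}}

```text
clock: 3.53
tcp_pos: [0.5287, 0.2318, 0.0457]
orientation: [1.645, 2.674, 0.005]
contact_force: [-0.6, -0.8, 8.0]
grip_width: 0.0132
gripper_force: 50.1
```

Request:
{"op": "step_arm", "data": {
  "rows": [
    [0, 0, 0.03, 0, 0, 0],
    [0, 0, 0.08, 0, 0, 0],
    [0, 0, 0.14, 0, 0, 0],
    [0, 0, 0.14, 0, 0, 0],
    [0, 0, 0.14, 0, 0, 0]
  ]
}}

```text
clock: 3.95
tcp_pos: [0.5288, 0.2317, 0.1301]
orientation: [1.644, 2.673, 0.007]
contact_force: [-0.1, -0.5, -4.0]
grip_width: 0.0134
gripper_force: 49.5
```

Request:
{"op": "step_arm", "data": {
  "rows": [
    [-0.01, -0.06, 0, 0, 0, -0.03],
    [-0.02, -0.12, 0, 0, 0, -0.06],
    [-0.03, -0.18, 0, 0, 0, -0.09],
    [-0.035, -0.24, 0, 0, 0, -0.12],
    [-0.04, -0.3, 0, 0, 0, -0.15]
  ]
}}

```text
clock: 4.37
tcp_pos: [0.5015, 0.0489, 0.1262]
orientation: [-2.229, -2.212, 0.003]
contact_force: [1.6, 0.4, -3.9]
grip_width: 0.0131
gripper_force: 49.7
```

Request:
{"op": "step_arm", "data": {
  "rows": [
    [0, -0.06, 0, 0, 0, -0.0465],
    [0, -0.11, 0, 0, 0, -0.0465],
    [0, -0.155, 0, 0, 0, -0.0465],
    [0, -0.155, 0, 0, 0, -0.0465],
    [0, -0.155, 0, 0, 0, -0.0465]
  ]
}}

```text
clock: 4.78
tcp_pos: [0.502, -0.0443, 0.1262]
orientation: [-2.384, -2.044, 0.003]
contact_force: [0.7, 0.6, -2.9]
grip_width: 0.0132
gripper_force: 49.8
```

```bash
cat > ov.py <<'E'
from fit import *
def overlay(tag,jig,stop=None,z=0,box=(200,170,350,310),k=5):
    a=snap('scene',tag); x0,y0,x1,y1=box
    C=cv2.resize(a[y0:y1,x0:x1],None,fx=k,fy=k,interpolation=3)[:,:,::-1].copy()
    def pl(P,col,closed=True):
        q=np.array([proj('scene',p) for p in P]);q=((q-[x0,y0]+.5)*k-.5).round().astype(int)
        cv2.polylines(C,[q.reshape(-1,1,2).astype(np.int32)],closed,col,1)
    J=lambda L:world(np.array(L,float)/1000,*jig)
    pl(J([[-140,-90,10],[140,-90,10],[140,90,10],[-140,90,10]]),(255,0,0))
    pl(J([[-30,16,26],[120,16,26]]),(0,0,255),False)
    pl(J([[-30,24,10],[120,24,10]]),(0,255,0),False)
    if stop is not None:
        for P in stop_parts()[:2]:
            q=world(P,*stop,z); 
            if P[:,2].max()>.02: pl(q[[1,3,7,5]],(0,255,255));pl(q[[0,1,3,2]],(0,255,255));pl(q[[4,5,7,6]],(0,255,255))
            else: pl(q[[0,1,5,4]],(255,255,0));pl(q[[2,3,7,6]],(255,255,0))
    cv2.imwrite(f'pics/{tag}c.png',C)
E
python3 - <<'E'
from ov import *
o=r.get_obs();print(o['tcp_pos'],o['contact_force'])
overlay('s2',(.5842,-.0501,-.149),(.5034,-.0418,-.151),.084,box=(200,160,350,280))
E
```

```text
[ 0.50204321 -0.04431468  0.12620644] [ 0.73919769  0.57698208 -2.91733602]
```

View pics/s2c.png

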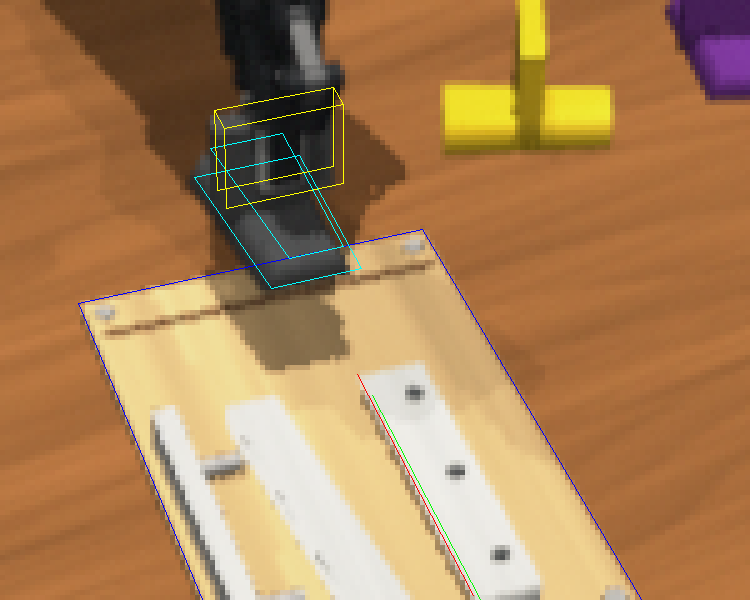

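The board outline matches the jig pose well. The shoe's narrow front edge, about (275,285) to (348,270), points at the rails and sits 1–3 mm to the -y side of my overlay. Next I'll lower it onto the bare end.

Request:
{"op": "step_arm", "data": {
  "rows": [
    [-0.011, 0.002, -0.04, 0, 0, 0],
    [-0.011, 0.002, -0.08, 0, 0, 0],
    [-0.011, 0.002, -0.105, 0, 0, 0],
    [-0.011, 0.002, -0.113, 0, 0, 0],
    [-0.011, 0.002, -0.113, 0, 0, 0]
  ]
}}

```text
clock: 5.25
tcp_pos: [0.4954, -0.0394, 0.0581]
orientation: [-2.376, -2.051, 0.003]
contact_force: [-1.1, -0.4, -2.0]
grip_width: 0.0132
gripper_force: 49.7
```

Request:
{"op": "step_arm", "data": {
  "rows": [
    [0, 0, -0.003, 0, 0, 0],
    [0, 0, -0.003, 0, 0, 0],
    [0, 0, -0.003, 0, 0, 0]
  ]
}}

```text
clock: 5.5
tcp_pos: [0.4973, -0.0407, 0.0584]
orientation: [2.38, 2.049, 0.002]
contact_force: [-0.1, -0.2, -2.8]
grip_width: 0.0131
gripper_force: 49.7
```

Request:
{"op": "step_arm", "data": {
  "rows": [
    [0, 0, -0.002, 0, 0, 0],
    [0, 0, -0.004, 0, 0, 0],
    [0, 0, -0.004, 0, 0, 0]
  ]
}}

```text
clock: 5.75
tcp_pos: [0.4971, -0.041, 0.0557]
orientation: [2.38, 2.049, 0.001]
contact_force: [-0.2, -0.7, 2.8]
grip_width: 0.0131
gripper_force: 50.5
```

Request:
{"op": "step_arm", "data": {
  "rows": [
    [0, 0, -0.002, 0, 0, 0],
    [0, 0, -0.002, 0, 0, 0],
    [0, 0, -0.002, 0, 0, 0]
  ]
}}

```text
clock: 6.0
tcp_pos: [0.4971, -0.041, 0.0557]
orientation: [2.38, 2.048, 0.001]
contact_force: [-5.2, 0.1, 18.7]
grip_width: 0.0132
gripper_force: 53.0
```

Request:
{"op": "step_arm", "data": {
  "rows": [
    [0, 0, -0.002, 0, 0, 0],
    [0, 0, -0.002, 0, 0, 0],
    [0, 0, -0.002, 0, 0, 0]
  ]
}}

```text
clock: 6.25
tcp_pos: [0.4971, -0.041, 0.0556]
orientation: [2.379, 2.048, -0.0]
contact_force: [-11.5, -0.3, 33.4]
grip_width: 0.0131
gripper_force: 55.2
```

Request:
{"op": "step_arm", "data": {
  "rows": [
    [0, 0, 0.003, 0, 0, 0],
    [0, 0, 0.003, 0, 0, 0],
    [0, 0, 0.003, 0, 0, 0]
  ],
  "squeeze": 20
}}

```text
clock: 6.5
tcp_pos: [0.4972, -0.041, 0.0557]
orientation: [2.38, 2.049, 0.001]
contact_force: [-3.8, -0.5, 14.1]
grip_width: 0.0134
gripper_force: 52.4
```

```bash
python3 - <<'E'
from ov import *
o=r.get_obs();print(o['tcp_pos'],o['contact_force'],o['gripper_force'])
overlay('s3',(.5842,-.0501,-.149),(.4966,-.0406,-.151),.01,box=(200,180,340,290))
E
```

```text
[ 0.49715375 -0.0409997   0.05566335] [-3.77111315 -0.49493706 14.10790675] 52.39981949329376
```

View pics/s3c.png

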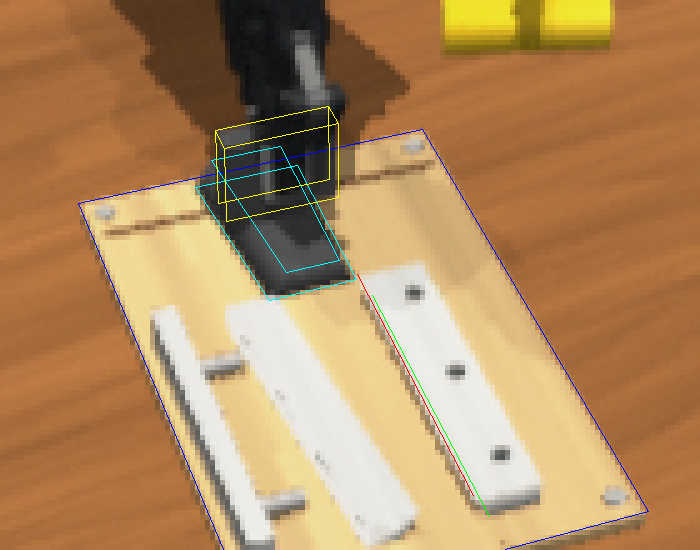

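The stop stands flat on the bare end, with its front edge at about (270,298) to (352,280), right on the overlay and lined up with the mouth. Next I'll slide it in.

Request:
{"op": "step_arm", "data": {
  "rows": [
    [0, 0, 0.001, 0, 0, 0],
    [0.01, -0.0015, 0.001, 0, 0, 0],
    [0.02, -0.003, 0.001, 0, 0, 0],
    [0.025, -0.0037, 0.001, 0, 0, 0],
    [0.025, -0.0037, 0.001, 0, 0, 0]
  ],
  "jaw": 1,
  "squeeze": 20
}}

```text
clock: 6.97
tcp_pos: [0.5128, -0.0432, 0.0557]
orientation: [2.38, 2.049, 0.002]
contact_force: [-0.1, 0.8, 6.1]
grip_width: 0.0137
gripper_force: 51.2
```

Request:
{"op": "step_arm", "data": {
  "rows": [
    [0.006, -0.0009, 0, 0, 0, 0],
    [0.012, -0.0018, 0, 0, 0, 0],
    [0.018, -0.0027, 0, 0, 0, 0],
    [0.025, -0.0037, 0, 0, 0, 0],
    [0.025, -0.0037, 0, 0, 0, 0]
  ]
}}

```text
clock: 7.38
tcp_pos: [0.5277, -0.0454, 0.0557]
orientation: [2.38, 2.049, 0.002]
contact_force: [-0.1, -0.6, 5.9]
grip_width: 0.0135
gripper_force: 51.2
```

Request:
{"op": "step_arm", "data": {
  "rows": [
    [0.006, -0.0003, 0, 0, 0, 0],
    [0.012, -0.0006, 0, 0, 0, 0],
    [0.018, -0.0009, 0, 0, 0, 0],
    [0.025, -0.0012, 0, 0, 0, 0],
    [0.025, -0.0012, 0, 0, 0, 0]
  ]
}}

```text
clock: 7.8
tcp_pos: [0.5427, -0.0461, 0.0557]
orientation: [2.38, 2.049, 0.002]
contact_force: [0.1, -0.6, 6.2]
grip_width: 0.0132
gripper_force: 51.1
```

Request:
{"op": "step_arm", "data": {
  "rows": [
    [0.006, -0.0003, 0, 0, 0, 0],
    [0.012, -0.0006, 0, 0, 0, 0],
    [0.018, -0.0009, 0, 0, 0, 0],
    [0.025, -0.0012, 0, 0, 0, 0],
    [0.025, -0.0012, 0, 0, 0, 0]
  ]
}}

```text
clock: 8.22
tcp_pos: [0.5578, -0.0469, 0.0557]
orientation: [2.38, 2.049, 0.002]
contact_force: [-1.1, -0.1, 6.2]
grip_width: 0.0131
gripper_force: 51.1
```

Request:
{"op": "step_arm", "data": {
  "rows": [
    [0, 0, 0, 0, 0, 0],
    [0, 0, 0, 0, 0, 0],
    [0, 0, -0.006, 0, 0, 0],
    [0, 0, -0.012, 0, 0, 0],
    [0, 0, -0.012, 0, 0, 0]
  ],
  "jaw": 0.65,
  "squeeze": 60
}}

```text
clock: 8.63
tcp_pos: [0.5558, -0.0469, 0.0469]
orientation: [-2.38, -2.049, 0.002]
contact_force: [-0.1, 0.1, 0.3]
grip_width: 0.0297
gripper_force: 0.0
```

Request:
{"op": "step_arm", "data": {
  "rows": [
    [0.005, -0.0007, 0, 0, 0, 0],
    [0.01, -0.0015, 0, 0, 0, 0],
    [0.015, -0.0022, 0, 0, 0, 0],
    [0.02, -0.003, 0, 0, 0, 0],
    [0.02, -0.003, 0, 0, 0, 0]
  ]
}}

```text
clock: 9.05
tcp_pos: [0.5693, -0.0487, 0.048]
orientation: [2.381, 2.049, 0.001]
contact_force: [0.0, 0.1, 0.4]
grip_width: 0.0293
gripper_force: 0.0
```

Request:
{"op": "step_arm", "data": {
  "rows": [
    [0.005, -0.0007, 0, 0, 0, 0],
    [0.01, -0.0015, 0, 0, 0, 0],
    [0.015, -0.0022, 0, 0, 0, 0],
    [0.02, -0.003, 0, 0, 0, 0],
    [0.02, -0.003, 0, 0, 0, 0]
  ]
}}

```text
clock: 9.47
tcp_pos: [0.5814, -0.0506, 0.048]
orientation: [2.381, 2.049, 0.001]
contact_force: [-0.6, 0.0, 0.1]
grip_width: 0.0298
gripper_force: 0.0
```

Request:
{"op": "step_arm", "data": {
  "rows": [
    [0.005, -0.0007, 0, 0, 0, 0],
    [0.01, -0.0015, 0, 0, 0, 0],
    [0.015, -0.0022, 0, 0, 0, 0],
    [0.02, -0.003, 0, 0, 0, 0],
    [0.02, -0.003, 0, 0, 0, 0]
  ]
}}

```text
clock: 9.88
tcp_pos: [0.5934, -0.0524, 0.048]
orientation: [2.381, 2.049, 0.001]
contact_force: [-0.5, -0.3, 0.8]
grip_width: 0.0297
gripper_force: 0.0
```

Request:
{"op": "step_arm", "data": {
  "rows": [
    [0.003, -0.0004, 0, 0, 0, 0],
    [0.006, -0.0009, 0, 0, 0, 0],
    [0.009, -0.0013, 0, 0, 0, 0],
    [0.012, -0.0018, 0, 0, 0, 0],
    [0.012, -0.0018, 0, 0, 0, 0]
  ]
}}

```text
clock: 10.3
tcp_pos: [0.6002, -0.0534, 0.048]
orientation: [2.381, 2.049, 0.001]
contact_force: [-0.4, -0.6, -1.0]
grip_width: 0.0301
gripper_force: 0.0
```

Request:
{"op": "step_arm", "data": {
  "rows": [
    [0.003, -0.0004, 0, 0, 0, 0],
    [0.006, -0.0009, 0, 0, 0, 0],
    [0.009, -0.0013, 0, 0, 0, 0],
    [0.009, -0.0013, 0, 0, 0, 0]
  ]
}}

```text
clock: 10.63
tcp_pos: [0.6057, -0.0542, 0.048]
orientation: [2.381, 2.049, 0.001]
contact_force: [-0.3, 0.6, 0.2]
grip_width: 0.0301
gripper_force: 0.0
```

Request:
{"op": "step_arm", "data": {
  "rows": [
    [0.003, -0.0004, 0, 0, 0, 0],
    [0.006, -0.0009, 0, 0, 0, 0],
    [0.009, -0.0013, 0, 0, 0, 0],
    [0.009, -0.0013, 0, 0, 0, 0]
  ]
}}

```text
clock: 10.97
tcp_pos: [0.611, -0.055, 0.0479]
orientation: [2.381, 2.049, 0.001]
contact_force: [-0.4, -0.3, 0.7]
grip_width: 0.0299
gripper_force: 0.0
```

Request:
{"op": "step_arm", "data": {
  "rows": [
    [0.003, -0.0004, 0, 0, 0, 0],
    [0.006, -0.0009, 0, 0, 0, 0],
    [0.009, -0.0013, 0, 0, 0, 0],
    [0.009, -0.0013, 0, 0, 0, 0]
  ]
}}

```text
clock: 11.3
tcp_pos: [0.6165, -0.0557, 0.0479]
orientation: [2.381, 2.049, 0.001]
contact_force: [-0.4, 0.5, -0.5]
grip_width: 0.03
gripper_force: 0.0
```

Request:
{"op": "step_arm", "data": {
  "rows": [
    [0.003, -0.0004, 0, 0, 0, 0],
    [0.006, -0.0009, 0, 0, 0, 0],
    [0.006, -0.0009, 0, 0, 0, 0]
  ]
}}

```text
clock: 11.55
tcp_pos: [0.62, -0.0563, 0.0479]
orientation: [2.381, 2.049, 0.001]
contact_force: [0.3, 1.1, 0.9]
grip_width: 0.0296
gripper_force: 0.0
```

Request:
{"op": "step_arm", "data": {
  "rows": [
    [0.003, -0.0004, 0, 0, 0, 0],
    [0.006, -0.0009, 0, 0, 0, 0],
    [0.009, -0.0013, 0, 0, 0, 0],
    [0.009, -0.0013, 0, 0, 0, 0]
  ]
}}

```text
clock: 11.88
tcp_pos: [0.6254, -0.057, 0.048]
orientation: [2.381, 2.05, 0.001]
contact_force: [0.3, 0.0, 0.2]
grip_width: 0.0302
gripper_force: 0.0
```

Request:
{"op": "step_arm", "data": {
  "rows": [
    [0.003, -0.0004, 0, 0, 0, 0],
    [0.006, -0.0009, 0, 0, 0, 0],
    [0.006, -0.0009, 0, 0, 0, 0]
  ]
}}

```text
clock: 12.13
tcp_pos: [0.6289, -0.0575, 0.0479]
orientation: [2.381, 2.05, 0.001]
contact_force: [-0.8, 0.4, 0.6]
grip_width: 0.03
gripper_force: 0.0
```

```bash
python3 - <<'E'
from ov import *
o=r.get_obs();p=o['tcp_pos'];print(p,o['contact_force'])
c,s=np.cos(.149),np.sin(.149);d=p[:2]-[.5842,-.0501];X=d[0]*c-d[1]*s-.008;print(X)
w=world(np.array([[X,0,0]]),.5842,-.0501,-.149)[0]
overlay('s4',(.5842,-.0501,-.149),(w[0],w[1],-.149),.01,box=(200,180,340,290))
E
```

```text
[ 0.62893547 -0.0574507   0.04793262] [-0.82992773  0.36993801  0.59215169]
0.0373310056293817
```

View pics/s4c.png

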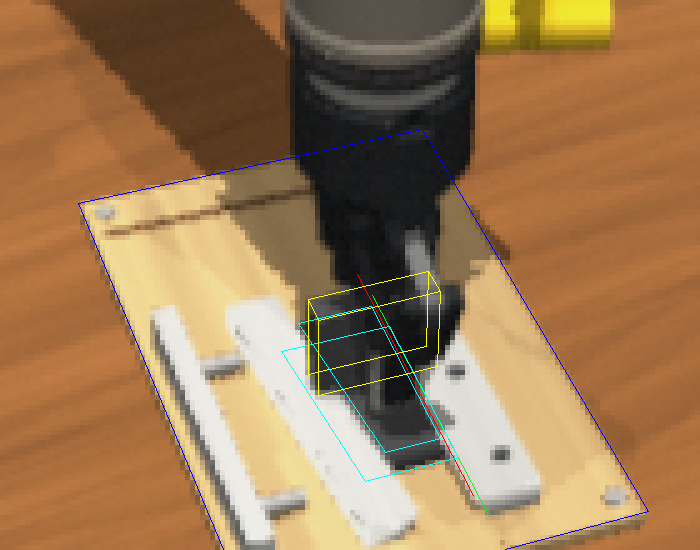

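The stop is in the way with its front end near (420,465), about where I predicted. I'll keep pushing.

Request:
{"op": "step_arm", "data": {
  "rows": [
    [0.003, -0.0004, 0, 0, 0, 0],
    [0.006, -0.0009, 0, 0, 0, 0],
    [0.006, -0.0009, 0, 0, 0, 0]
  ]
}}

```text
clock: 12.43
tcp_pos: [0.6325, -0.058, 0.0479]
orientation: [2.381, 2.05, 0.001]
contact_force: [-0.4, 0.0, 0.3]
grip_width: 0.0297
gripper_force: 0.1
```

Request:
{"op": "step_arm", "data": {
  "rows": [
    [0.003, -0.0004, 0, 0, 0, 0],
    [0.006, -0.0009, 0, 0, 0, 0],
    [0.006, -0.0009, 0, 0, 0, 0]
  ]
}}

```text
clock: 12.68
tcp_pos: [0.6361, -0.0586, 0.0479]
orientation: [2.381, 2.05, 0.001]
contact_force: [-0.3, 0.7, -0.3]
grip_width: 0.03
gripper_force: 0.1
```

Request:
{"op": "step_arm", "data": {
  "rows": [
    [0.003, -0.0004, 0, 0, 0, 0],
    [0.006, -0.0009, 0, 0, 0, 0],
    [0.006, -0.0009, 0, 0, 0, 0]
  ]
}}

```text
clock: 12.93
tcp_pos: [0.6395, -0.0591, 0.0479]
orientation: [-2.381, -2.05, -0.0]
contact_force: [-1.2, 1.1, 0.8]
grip_width: 0.03
gripper_force: 0.8
```

Request:
{"op": "step_arm", "data": {
  "rows": [
    [0.003, -0.0004, 0, 0, 0, 0],
    [0.006, -0.0009, 0, 0, 0, 0],
    [0.006, -0.0009, 0, 0, 0, 0]
  ]
}}

```text
clock: 13.18
tcp_pos: [0.6428, -0.0595, 0.0478]
orientation: [-2.38, -2.049, 0.001]
contact_force: [-3.9, 1.5, 2.0]
grip_width: 0.0296
gripper_force: 1.9
```

Request:
{"op": "step_arm", "data": {
  "rows": [
    [0.003, -0.0004, 0, 0, 0, 0],
    [0.006, -0.0009, 0, 0, 0, 0],
    [0.006, -0.0009, 0, 0, 0, 0]
  ]
}}

```text
clock: 13.43
tcp_pos: [0.6455, -0.06, 0.0477]
orientation: [-2.379, -2.049, 0.003]
contact_force: [-6.7, 0.9, 5.2]
grip_width: 0.0298
gripper_force: 3.3
```

Request:
{"op": "step_arm", "data": {
  "rows": [
    [0.002, -0.0003, 0, 0, 0, 0],
    [0.004, -0.0006, 0, 0, 0, 0],
    [0.004, -0.0006, 0, 0, 0, 0]
  ]
}}

```text
clock: 13.68
tcp_pos: [0.6469, -0.0602, 0.0477]
orientation: [-2.378, -2.048, 0.005]
contact_force: [-9.5, 2.6, 7.2]
grip_width: 0.0299
gripper_force: 4.8
```

Request:
{"op": "step_arm", "data": {
  "rows": [
    [0.0015, -0.0002, 0, 0, 0, 0],
    [0.003, -0.0004, 0, 0, 0, 0],
    [0.003, -0.0004, 0, 0, 0, 0]
  ]
}}

```text
clock: 13.93
tcp_pos: [0.648, -0.0604, 0.0477]
orientation: [-2.378, -2.048, 0.007]
contact_force: [-11.1, 2.3, 8.4]
grip_width: 0.0301
gripper_force: 5.9
```

Request:
{"op": "step_arm", "data": {
  "rows": [
    [0.0014, -0.0002, 0, 0, 0, 0],
    [0.0014, -0.0002, 0, 0, 0, 0],
    [0.0014, -0.0002, 0, 0, 0, 0]
  ]
}}

```text
clock: 14.18
tcp_pos: [0.6486, -0.0605, 0.0476]
orientation: [-2.377, -2.048, 0.008]
contact_force: [-11.2, 2.0, 8.8]
grip_width: 0.03
gripper_force: 6.3
```

Request:
{"op": "step_arm", "data": {
  "rows": [
    [0.0014, -0.0002, 0, 0, 0, 0],
    [0.0014, -0.0002, 0, 0, 0, 0],
    [0.0014, -0.0002, 0, 0, 0, 0]
  ]
}}

```text
clock: 14.43
tcp_pos: [0.6491, -0.0605, 0.0476]
orientation: [-2.377, -2.047, 0.008]
contact_force: [-12.6, 2.8, 10.3]
grip_width: 0.0298
gripper_force: 6.7
```

Request:
{"op": "step_arm", "data": {
  "rows": [
    [-0.005, 0.0007, 0, 0, 0, 0],
    [-0.01, 0.0015, 0, 0, 0, 0],
    [-0.014, 0.0021, 0, 0, 0, 0],
    [-0.014, 0.0021, 0, 0, 0, 0],
    [-0.014, 0.0021, 0, 0, 0, 0]
  ]
}}

```text
clock: 14.85
tcp_pos: [0.6445, -0.0601, 0.0481]
orientation: [2.38, 2.049, 0.001]
contact_force: [-0.4, -0.1, -0.2]
grip_width: 0.03
gripper_force: 0.0
```

Request:
{"op": "step_arm", "data": {
  "rows": [
    [0, 0, 0.04, 0, 0, 0],
    [0, 0, 0.1, 0, 0, 0],
    [0, 0, 0.16, 0, 0, 0],
    [0, 0, 0.22, 0, 0, 0],
    [0, 0, 0.22, 0, 0, 0]
  ]
}}

```text
clock: 15.27
tcp_pos: [0.6488, -0.0596, 0.1882]
orientation: [2.374, 2.043, 0.015]
contact_force: [1.7, -0.3, 0.4]
grip_width: 0.0298
gripper_force: 0.0
```

Request:
{"op": "step_arm", "data": {
  "rows": [
    [-0.06, 0.06, 0, 0, 0, 0],
    [-0.12, 0.12, 0, 0, 0, 0],
    [-0.17, 0.17, 0, 0, 0, 0],
    [-0.17, 0.17, 0, 0, 0, 0],
    [-0.17, 0.17, 0, 0, 0, 0]
  ]
}}

```text
clock: 15.68
tcp_pos: [0.539, 0.0467, 0.1802]
orientation: [-2.373, -2.057, -0.0]
contact_force: [-0.3, 0.8, -0.4]
grip_width: 0.0299
gripper_force: 0.0
```

```bash
python3 - <<'E'
from ov import *
X=.0475
w=world(np.array([[X,0,0]]),.5842,-.0501,-.149)[0]
overlay('s5',(.5842,-.0501,-.149),(w[0],w[1],-.149),.01,box=(200,180,340,290))
E
```

```text
(no output)
```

View pics/s5c.png

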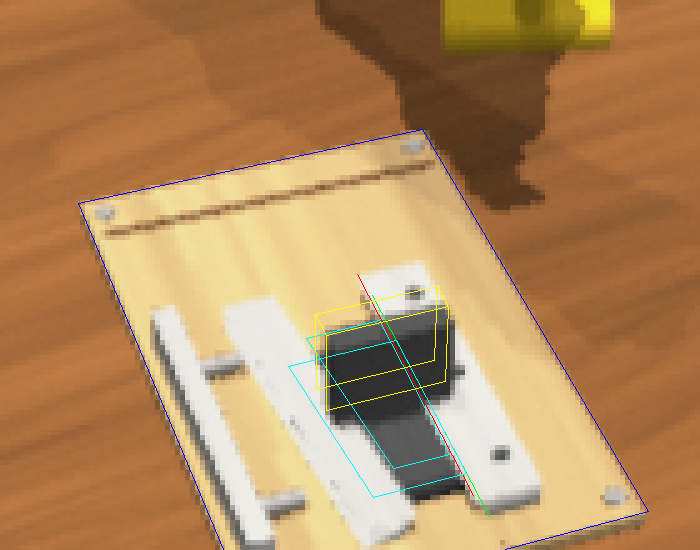

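The stop sits upright between the rails, its front end near (437,490) against the left rail, and the gripper is clear. I'll hand the job in.

```bash
python3 -c "
from bench import r
print(r.hand_in())"
```

```text
the job is handed in; nothing more can be done
None
```

I slid the stop narrow end first between the rails, wedged it with a final push of about 13 N, let go, moved the arm clear and handed the job in. The hand-in returned no verdict, and I had no direct reading of how far the gib opened.

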